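Stopper the guest-room carafes on the hall shelf

ROBOT

A 7-joint arm with a two-finger parallel gripper is mounted at the origin on the work surface. World frame = base frame: x ahead of the robot, y to its left, z up, the work surface at z = 0. Lengths are in m, angles in rad, forces in N, time in s.
With the tool pointing down it reaches from about 0.425 to 0.875 m from the base axis. Payload 4.7 kg.
Tool frame: the origin (TCP) lies midway between the tips of the shut fingers; the grasp point (between the pads) lies 19 mm behind it; z points along the fingers, y is the direction in which the jaws open and shut (so a half turn about z gives the same grasp; the last joint's range is limited). The gripper opens to 87 mm and grips with 3 to 60 N. Pads are 19 mm wide; open, the fingers measure 117 mm over their backs; the gripper's body (75 mm by 190 mm) begins 51 mm behind the grasp point.
Start: joints at [1.287, 0.321, -0.07, 1.45, 0.023, 1.371, -0.057], TCP at [0.191, -0.621, 0.223] pointing down, gripper open.
Joint ranges: [-2.86, 2.86], [-0.3, 2.09], [-1.38, 1.24], [0.06, 2.45], [-1.56, 4.7], [0.09, 2.05], [-2.69, 2.69]. Speed limits (rad/s): [2.57, 2.57, 3.14, 3.14, 3.14, 3.14, 3.14].

INTERFACE

Orientations are given as a rotation vector (axis times angle).
In Python, from bench import * gives the robot as it stands. The module is installed in compiled form; this text tells all that it offers.
- The arm moves only by the tool play_rows, never from a script. Its argument "series" is one flat list of numbers, 7 for each row, row after row: the opening in per cent of the stroke, from 0 (shut) to 100 (fully open), then the shift along the tool's x, y, z in m, then the turn, a rotation vector about the tool's x, y, z in degrees. In form: [fingers, tx, ty, tz, rx, ry, rz, fingers, tx, ty, tz, rx, ry, rz, ...]. A call has 1 to 10 rows; each row is the pose to reach, as a shift and turn from the pose commanded when the call began, along the tool's axes at that moment; what a row does not reach only later rows make up. A row lasts 1/12 s, in which the tool goes at most 41.7 mm and 7.16 degrees, less where a joint would pass 70% of its speed; a pose out of reach is approached as far as the arm can. A call with a gripper value outside its range is refused whole. The fingers move at their own pace and stop on an object; "force" is the grip in N (left out, the last holds). Time passes only in rows, so rows that repeat a pose let the fingers close. It gives the time, the measured TCP pose, the force and the opening at its end, in the units of the state.
- get_state(): the state, without advancing time (a new reading comes with each control period).
- get_image(name): name is "side" or "top"; returns a dict with "frame" (420x560x3 uint8, red, green, blue), "fx", "fy", "cx", "cy" (pixels), "R" (3x3) and "t" (3): a world point X has camera coordinates R X + t. Camera axes: x right, y down, z forward; pixel columns grow to the right and rows downward; lengths in m; the calibration is good to about 2 mm. A picture is of the moment at which its call begins. There is no depth.
- close_job(): hands the job in, once; it reports no verdict.
The state is a dict: "time": time; "joint_positions": joint angles; "qd": joint speeds; "joint_torque": joint torques, N m; "position": TCP position; "tool_rot": TCP orientation; "ft_force": force on the tool from outside, world axes, zero at the start; "torque": the same for the moment, N m; "grip_width": opening from 0.0 (shut) to 1.0 (fully open).
Only numpy, scipy, OpenCV 4.12 (cv2) and the standard library are available. Lean on these libraries where they do the work, as an engineer would, in place of code of your own. Each camera call takes 0.05 s, during which the arm holds its last target.

TASK

The guest-room carafes stand open on the hall shelf, and their stoppers on the blue mat have got mixed up with fatter ones from other bottles. Find by trying, without forcing, which stoppers fit, and set one fully home in every carafe; put all the stoppers that are left over, too fat or spare, in the slate-grey tray. Keep the carafes standing upright on the shelf, and leave the bell, the carabiner and the upturned jar where they are.

Things in the scene. Friction and masses are not known exactly. Their poses are not given: they have to be found in the camera images.
- carafe_a: open round carafe, green glass, loose, 0.45 kg: 84 mm wide, 165 mm to the rim; above 70 mm it narrows to an upright neck, 52 mm outside, straight bore 42 mm wide, over 45 mm deep. Origin: centre of its underside; z: up its axis. A stopper fully home rests its head on the rim: its origin is then 127 mm above the carafe's. Maybe absent
- carafe_b: open round carafe, green glass, loose, 0.45 kg: 84 mm wide, 165 mm to the rim; above 70 mm it narrows to an upright neck, 52 mm outside, straight bore 42 mm wide, over 45 mm deep. Origin: centre of its underside; z: up its axis. A stopper fully home rests its head on the rim: its origin is then 127 mm above the carafe's. Maybe absent
- carafe_c: open round carafe, green glass, loose, 0.45 kg: 84 mm wide, 165 mm to the rim; above 70 mm it narrows to an upright neck, 52 mm outside, straight bore 42 mm wide, over 45 mm deep. Origin: centre of its underside; z: up its axis. A stopper fully home rests its head on the rim: its origin is then 127 mm above the carafe's. Maybe absent
- stopper_1: stopper, 66 mm tall, 50 g, upright at the start: tapered cork shank 38 mm long under a wooden head 54 mm wide, straight-sided from z = 38 to 56 mm, domed above. Origin: centre of the shank's small lower end; z: up its axis. The shank is slim (36 to 39.5 mm, enters a carafe up to the head) or fat (45 to 48.5 mm, does not enter at all); heads are all alike; the name does not tell which. Maybe absent
- stopper_2: stopper, 66 mm tall, 50 g, upright at the start: tapered cork shank 38 mm long under a wooden head 54 mm wide, straight-sided from z = 38 to 56 mm, domed above. Origin: centre of the shank's small lower end; z: up its axis. The shank is slim (36 to 39.5 mm, enters a carafe up to the head) or fat (45 to 48.5 mm, does not enter at all); heads are all alike; the name does not tell which. Maybe absent
- stopper_3: stopper, 66 mm tall, 50 g, upright at the start: tapered cork shank 38 mm long under a wooden head 54 mm wide, straight-sided from z = 38 to 56 mm, domed above. Origin: centre of the shank's small lower end; z: up its axis. The shank is slim (36 to 39.5 mm, enters a carafe up to the head) or fat (45 to 48.5 mm, does not enter at all); heads are all alike; the name does not tell which. Maybe absent
- stopper_4: stopper, 66 mm tall, 50 g, upright at the start: tapered cork shank 38 mm long under a wooden head 54 mm wide, straight-sided from z = 38 to 56 mm, domed above. Origin: centre of the shank's small lower end; z: up its axis. The shank is slim (36 to 39.5 mm, enters a carafe up to the head) or fat (45 to 48.5 mm, does not enter at all); heads are all alike; the name does not tell which. Maybe absent
- stopper_5: stopper, 66 mm tall, 50 g, upright at the start: tapered cork shank 38 mm long under a wooden head 54 mm wide, straight-sided from z = 38 to 56 mm, domed above. Origin: centre of the shank's small lower end; z: up its axis. The shank is slim (36 to 39.5 mm, enters a carafe up to the head) or fat (45 to 48.5 mm, does not enter at all); heads are all alike; the name does not tell which. Maybe absent
- stopper_6: stopper, 66 mm tall, 50 g, upright at the start: tapered cork shank 38 mm long under a wooden head 54 mm wide, straight-sided from z = 38 to 56 mm, domed above. Origin: centre of the shank's small lower end; z: up its axis. The shank is slim (36 to 39.5 mm, enters a carafe up to the head) or fat (45 to 48.5 mm, does not enter at all); heads are all alike; the name does not tell which. Maybe absent
- tray: slate-grey ceramic tray, fixed to the shelf, 260 mm along its x, 190 mm along its y, rim 24 mm high, walls 8 mm thick, inner floor 8 mm above the shelf. Origin: centre of its underside. It stands empty to one side of the carafes, left or right
- mat: flat blue mat, fixed, 290 x 180 mm, 4 mm thick, on which the stoppers stand at the start, their axes at least 85 mm apart. Origin: centre of its underside. It lies on the other side of the carafes
- bell: bystander: round stainless steel counter bell on a black foot, 76 mm in diameter, 60 mm tall, beyond the carafes. Origin: centre of its underside
- jar: bystander: upturned clear glass jar, 78 mm in diameter, 100 mm tall, beyond the carafes. Origin: centre of its underside
- carabiner: bystander: blue plastic carabiner, 80 x 50 mm, 10 mm thick, lying flat between the carafes and the robot. Origin: its middle, on the shelf
There are look-alikes about, which are no part of the job. What is shaped like the carafe_c but brown or red is not meant.

How it is judged:
At the end, for the whole second after the job is handed in: Every carafe stands upright on the shelf with one stopper fully home in its neck (on axis within 6 mm, head within 4 mm of the rim); every other stopper is in the tray, lying or standing, and all are released and at rest (((horizontal distance between stopper_1 and carafe_a below 0.006 m and z of stopper_1 in the frame of carafe_a below 0.131 m) or (horizontal distance between stopper_2 and carafe_a below 0.006 m and z of stopper_2 in the frame of carafe_a below 0.131 m) or (horizontal distance between stopper_3 and carafe_a below 0.006 m and z of stopper_3 in the frame of carafe_a below 0.131 m) or (horizontal distance between stopper_4 and carafe_a below 0.006 m and z of stopper_4 in the frame of carafe_a below 0.131 m) or (horizontal distance between stopper_5 and carafe_a below 0.006 m and z of stopper_5 in the frame of carafe_a below 0.131 m) or (horizontal distance between stopper_6 and carafe_a below 0.006 m and z of stopper_6 in the frame of carafe_a below 0.131 m)) and ((horizontal distance between stopper_1 and carafe_b below 0.006 m and z of stopper_1 in the frame of carafe_b below 0.131 m) or (horizontal distance between stopper_2 and carafe_b below 0.006 m and z of stopper_2 in the frame of carafe_b below 0.131 m) or (horizontal distance between stopper_3 and carafe_b below 0.006 m and z of stopper_3 in the frame of carafe_b below 0.131 m) or (horizontal distance between stopper_4 and carafe_b below 0.006 m and z of stopper_4 in the frame of carafe_b below 0.131 m) or (horizontal distance between stopper_5 and carafe_b below 0.006 m and z of stopper_5 in the frame of carafe_b below 0.131 m) or (horizontal distance between stopper_6 and carafe_b below 0.006 m and z of stopper_6 in the frame of carafe_b below 0.131 m)) and ((horizontal distance between stopper_1 and carafe_c below 0.006 m and z of stopper_1 in the frame of carafe_c below 0.131 m) or (horizontal distance between stopper_2 and carafe_c below 0.006 m and z of stopper_2 in the frame of carafe_c below 0.131 m) or (horizontal distance between stopper_3 and carafe_c below 0.006 m and z of stopper_3 in the frame of carafe_c below 0.131 m) or (horizontal distance between stopper_4 and carafe_c below 0.006 m and z of stopper_4 in the frame of carafe_c below 0.131 m) or (horizontal distance between stopper_5 and carafe_c below 0.006 m and z of stopper_5 in the frame of carafe_c below 0.131 m) or (horizontal distance between stopper_6 and carafe_c below 0.006 m and z of stopper_6 in the frame of carafe_c below 0.131 m)) and angle between each of carafe_a, carafe_b, carafe_c's own z axis and vertical below 0.1 rad and height (world z) of each of carafe_a, carafe_b, carafe_c below 0.006 m and ((horizontal distance between stopper_1 and carafe_a below 0.006 m and z of stopper_1 in the frame of carafe_a below 0.131 m) or (horizontal distance between stopper_1 and carafe_b below 0.006 m and z of stopper_1 in the frame of carafe_b below 0.131 m) or (horizontal distance between stopper_1 and carafe_c below 0.006 m and z of stopper_1 in the frame of carafe_c below 0.131 m) or (x of stopper_1 in the frame of tray between -0.124 and 0.124 m and y of stopper_1 in the frame of tray between -0.089 and 0.089 m and height (world z) of stopper_1 below 0.045 m)) and ((horizontal distance between stopper_2 and carafe_a below 0.006 m and z of stopper_2 in the frame of carafe_a below 0.131 m) or (horizontal distance between stopper_2 and carafe_b below 0.006 m and z of stopper_2 in the frame of carafe_b below 0.131 m) or (horizontal distance between stopper_2 and carafe_c below 0.006 m and z of stopper_2 in the frame of carafe_c below 0.131 m) or (x of stopper_2 in the frame of tray between -0.124 and 0.124 m and y of stopper_2 in the frame of tray between -0.089 and 0.089 m and height (world z) of stopper_2 below 0.045 m)) and ((horizontal distance between stopper_3 and carafe_a below 0.006 m and z of stopper_3 in the frame of carafe_a below 0.131 m) or (horizontal distance between stopper_3 and carafe_b below 0.006 m and z of stopper_3 in the frame of carafe_b below 0.131 m) or (horizontal distance between stopper_3 and carafe_c below 0.006 m and z of stopper_3 in the frame of carafe_c below 0.131 m) or (x of stopper_3 in the frame of tray between -0.124 and 0.124 m and y of stopper_3 in the frame of tray between -0.089 and 0.089 m and height (world z) of stopper_3 below 0.045 m)) and ((horizontal distance between stopper_4 and carafe_a below 0.006 m and z of stopper_4 in the frame of carafe_a below 0.131 m) or (horizontal distance between stopper_4 and carafe_b below 0.006 m and z of stopper_4 in the frame of carafe_b below 0.131 m) or (horizontal distance between stopper_4 and carafe_c below 0.006 m and z of stopper_4 in the frame of carafe_c below 0.131 m) or (x of stopper_4 in the frame of tray between -0.124 and 0.124 m and y of stopper_4 in the frame of tray between -0.089 and 0.089 m and height (world z) of stopper_4 below 0.045 m)) and ((horizontal distance between stopper_5 and carafe_a below 0.006 m and z of stopper_5 in the frame of carafe_a below 0.131 m) or (horizontal distance between stopper_5 and carafe_b below 0.006 m and z of stopper_5 in the frame of carafe_b below 0.131 m) or (horizontal distance between stopper_5 and carafe_c below 0.006 m and z of stopper_5 in the frame of carafe_c below 0.131 m) or (x of stopper_5 in the frame of tray between -0.124 and 0.124 m and y of stopper_5 in the frame of tray between -0.089 and 0.089 m and height (world z) of stopper_5 below 0.045 m)) and ((horizontal distance between stopper_6 and carafe_a below 0.006 m and z of stopper_6 in the frame of carafe_a below 0.131 m) or (horizontal distance between stopper_6 and carafe_b below 0.006 m and z of stopper_6 in the frame of carafe_b below 0.131 m) or (horizontal distance between stopper_6 and carafe_c below 0.006 m and z of stopper_6 in the frame of carafe_c below 0.131 m) or (x of stopper_6 in the frame of tray between -0.124 and 0.124 m and y of stopper_6 in the frame of tray between -0.089 and 0.089 m and height (world z) of stopper_6 below 0.045 m)) and linear speed of each of carafe_a, carafe_b, carafe_c, stopper_1, stopper_2, stopper_3, stopper_4, stopper_5, stopper_6 below 0.03 m/s); the robot touches nothing.
It fails at once if a carafe is tipped over (more than 0.6 rad) (angle between any of carafe_a, carafe_b, carafe_c's own z axis and vertical above 0.6 rad).
It fails at once if a stopper is forced into a carafe (more than 45 N) (contact force between any of stopper_1, stopper_2, stopper_3, stopper_4, stopper_5, stopper_6 and carafe_a above 45 N or contact force between any of stopper_1, stopper_2, stopper_3, stopper_4, stopper_5, stopper_6 and carafe_b above 45 N or contact force between any of stopper_1, stopper_2, stopper_3, stopper_4, stopper_5, stopper_6 and carafe_c above 45 N).
It fails at once if the bell, the jar or the carabiner is moved (more than 30 mm) (distance of any of bell, jar, carabiner from where it was at the start of the episode above 0.03 m).
Of carafe_a, carafe_b, carafe_c only 2 to 3 are there at a start; the rules pass over those that are not, and their reading is None.
Of stopper_1, stopper_2, stopper_3, stopper_4, stopper_5, stopper_6 only 5 to 6 are there at a start; the rules pass over those that are not, and their reading is None.
At some moment in a run one of carafe_a, carafe_b, carafe_c may be knocked a few centimetres aside while the robot is not near it.
It also fails if it takes over 210 s, if anything falls off the work surface, if the arm or the gripper's body presses on something with over 40 N, if the wrist force passes 120 N, or if a joint passes its speed limit or range.

## Working session

There is one attempt and no reset: what is moved stays moved. The work goes in short steps, Python scripts to look and compute and a tool call to move; the robot and the scene stay as the last step left them, time stands still between calls to the robot, and variables do not carry over. Pictures are saved under pics/ and viewed, and the job is handed in when it is done.

Besides the shell and the picture viewer there is one more tool, called after "Call:" by a JSON object that holds its "op" and its "data". play_rows: Moves the arm, as the interface text tells. Its arguments: {"type":"object","properties":{"series":{"type":"array"},"force":{"type":"number"}},"required":["series"]}

```bash
mkdir -p pics
python3 - <<'E'
from bench import *
import cv2
s=get_state();print({k:s[k] for k in ('time','position','tool_rot','grip_width','ft_force')})
for n in('side','top'):
    i=get_image(n);cv2.imwrite(f'pics/{n}0.png',i['frame'][:,:,::-1]);print(n,i['fx'],i['fy'],i['cx'],i['cy'],i['R'],i['t'])
E
```

```text
{'time': 0.0, 'position': array([ 0.19052952, -0.62088191,  0.22149176]), 'tool_rot': array([-3.10500940e+00, -4.65885905e-01,  5.88931380e-04]), 'grip_width': 0.9994224134746991, 'ft_force': array([-0.1723129 , -0.02616232, -0.03038448])}
side 431.83223070293815 431.83223070293815 280.0955560618094 206.57955842923414 [[-0.78397792 -0.62069901  0.01055292]
 [-0.44744529  0.55320193 -0.70268083]
 [ 0.4303154  -0.5556081  -0.71142694]] [0.40491057 0.2492824  0.90970822]
top 443.6369843773 443.6369843773 291.620743629123 202.43089163288872 [[ 0.02998898 -0.99953904  0.00472957]
 [-0.99928486 -0.03008971 -0.02289933]
 [ 0.02303108 -0.00403946 -0.99972659]] [-0.01607461  0.51402738  0.97298439]
```

View pics/side0.png

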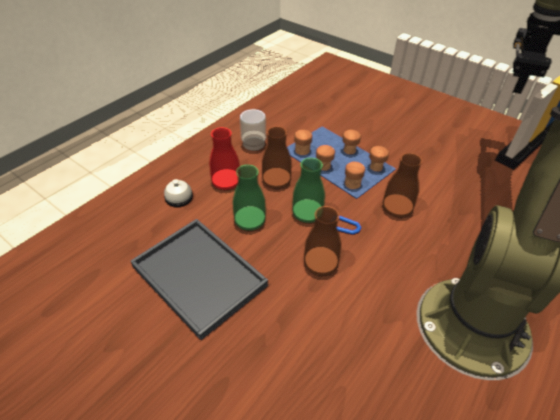

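View pics/top0.png

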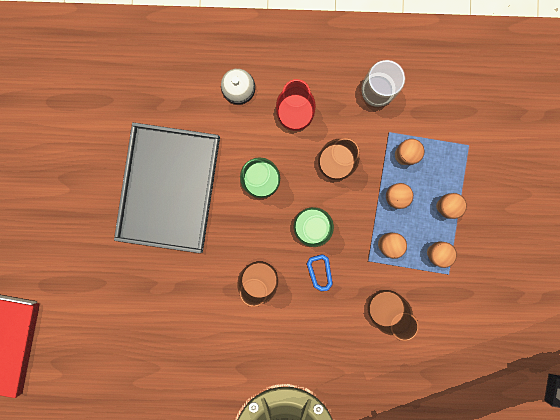

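```bash
cat > h.py <<'E'
from bench import *
import cv2, numpy as np
from scipy.spatial.transform import Rotation as Ro
np.set_printoptions(precision=4,suppress=True)
def ray(im,u,v,z):
    d=np.array([(u-im['cx'])/im['fx'],(v-im['cy'])/im['fy'],1.]);R=np.array(im['R']);c=-R.T@np.array(im['t']);d=R.T@d
    return c+d*(z-c[2])/d[2]
def proj(im,X):
    p=np.array(im['R'])@np.asarray(X,float)+np.array(im['t']);return p[:2]/p[2]*im['fx']+[im['cx'],im['cy']]
def hsv(im): return cv2.cvtColor(im['frame'],cv2.COLOR_RGB2HSV)
def zoom(im,x0,y0,x1,y1,k,fn): cv2.imwrite(fn,cv2.resize(im['frame'][y0:y1,x0:x1,::-1],None,fx=k,fy=k,interpolation=cv2.INTER_CUBIC))
E
python3 - <<'E'
from h import *
t=get_image('top');s=get_image('side')
zoom(t,220,120,480,290,3,'pics/tz.png')
zoom(s,230,120,400,230,4.5,'pics/sz.png')
print(hsv(t)[[151,195,205,245,254,178,226],[411,400,453,393,443,262,313]])
E
```

```text
[[ 16 134 245]
 [ 16 134 245]
 [ 15 135 245]
 [ 15 136 244]
 [ 16 130 245]
 [ 51  67 237]
 [ 47  57 243]]
```

View pics/tz.png

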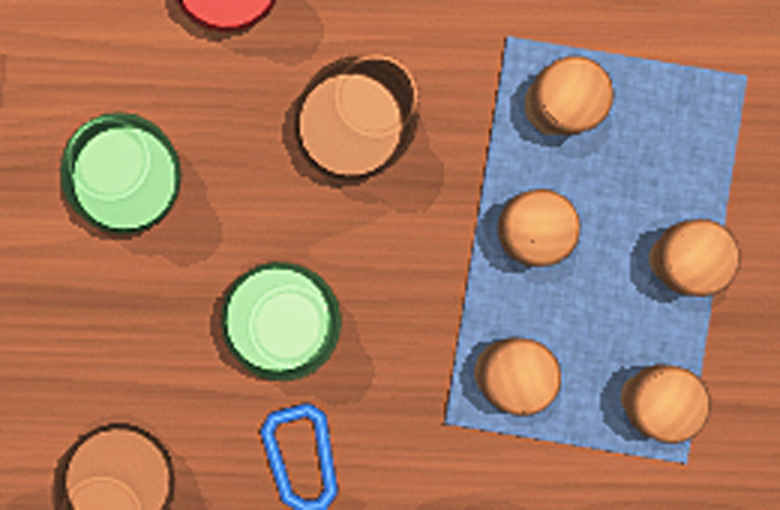

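View pics/sz.png

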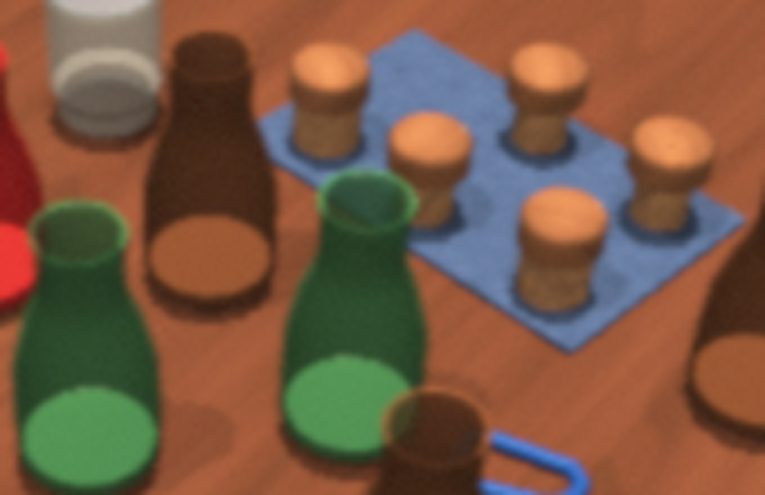

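```bash
cat >> h.py <<'E'
def blobs(m,amin=60):
    n,l,st,c=cv2.connectedComponentsWithStats(m.astype(np.uint8),connectivity=4)
    return [(st[i],c[i],(l==i)) for i in range(1,n) if st[i][4]>amin]
def ell(m):
    cs,_=cv2.findContours(m.astype(np.uint8),cv2.RETR_EXTERNAL,cv2.CHAIN_APPROX_NONE)
    return cv2.fitEllipse(cv2.convexHull(max(cs,key=cv2.contourArea)))
E
python3 - <<'E'
from h import *
t=get_image('top');s=get_image('side')
for im in(t,s): print('cam',-np.array(im['R']).T@im['t'])
H=hsv(t).astype(int)
m=(H[...,0]>9)&(H[...,0]<24)&(H[...,1]>100)&(H[...,1]<190)&(H[...,2]>170)
for st,c,b in blobs(m,200): 
    e=ell(b);print('st',st,ray(t,*e[0],.052),e)
for nm,im in(('t',t),('s',s)):
  H=hsv(im).astype(int)
  g=(H[...,0]>38)&(H[...,0]<85)&(H[...,1]>40)
  for st,c,b in blobs(g,300):
    e=ell(b);print(nm,'green',st,ray(im,*e[0],.035),e)
  g2=g&(H[...,2]>(180 if nm=='t' else 110))
  for st,c,b in blobs(g2,100):
    e=ell(b);print(nm,'bright',st,ray(im,*e[0],.003),e)
zoom(t,236,150,336,250,7,'pics/tc.png')
zoom(s,225,155,335,235,7,'pics/sc.png')
E
```

```text
cam [0.4917 0.0033 0.9846]
cam [0.0375 0.6189 0.8181]
st [ 19   2  69  27 639] [0.8951 0.5111 0.052 ] ((55.603904724121094, 14.996203422546387), (25.668947219848633, 71.10746765136719), 92.66027069091797)
st [ 77   8  34  23 257] [0.8918 0.4294 0.052 ] ((94.17523193359375, 17.723590850830078), (25.80550765991211, 35.80244827270508), 85.53213500976562)
st [215   8  77  26 651] [0.8975 0.0967 0.052 ] ((251.31092834472656, 20.067171096801758), (26.44145965576172, 81.00572967529297), 90.74878692626953)
st [326  14  63  15 317] [ 0.9016 -0.1306  0.052 ] ((358.3486022949219, 21.557817459106445), (15.297210693359375, 65.9559097290039), 90.13445281982422)
st [377  14  45  11 210] [ 0.9112 -0.2177  0.052 ] ((399.4165954589844, 18.399621963500977), (10.17628288269043, 46.729244232177734), 94.69317626953125)
st [469  18  47  17 213] [ 0.9019 -0.425   0.052 ] ((496.6228332519531, 25.8060302734375), (16.925512313842773, 57.27225875854492), 89.78246307373047)
st [381  23  62  17 320] [ 0.8836 -0.2505  0.052 ] ((414.5242614746094, 31.725330352783203), (19.000381469726562, 65.25115203857422), 87.977
[... 8643 characters left out ...]
06), (33.53316116333008, 33.747676849365234), 153.75535583496094)
s green [ 293  158   31   64 1485] [ 0.4917 -0.0893  0.035 ] ((308.4400634765625, 189.72740173339844), (31.426809310913086, 70.3453369140625), 6.187276840209961)
s green [ 234  165   31   65 1557] [0.5921 0.0374 0.035 ] ((248.3761444091797, 199.0336456298828), (32.67271041870117, 70.5422592163086), 177.36550903320312)
s bright [293 199  28  21 410] [ 0.4691 -0.0553  0.003 ] ((307.1705017089844, 209.12034606933594), (20.429941177368164, 27.80661964416504), 92.10115051269531)
s bright [235 206  30  22 496] [0.5701 0.0607 0.003 ] ((249.3597412109375, 216.49496459960938), (21.255769729614258, 28.912700653076172), 85.4233169555664)
```

View pics/tc.png

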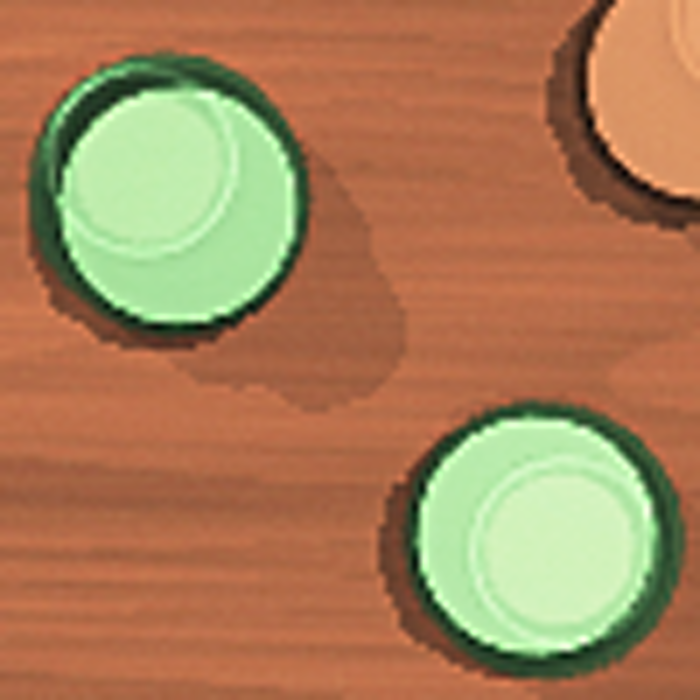

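View pics/sc.png

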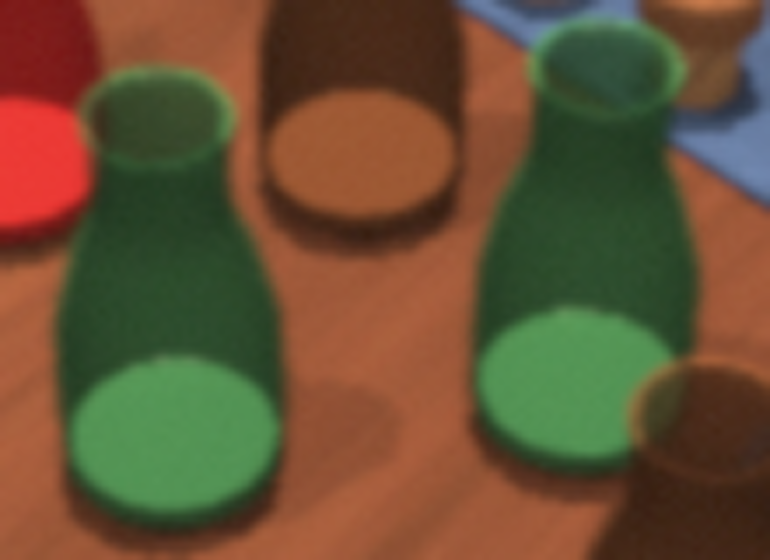

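```bash
cat >> h.py <<'E'
def tri(a,pa,b,pb):
    P=lambda im:np.array([[im['fx'],0,im['cx']],[0,im['fy'],im['cy']],[0,0,1]])@np.c_[im['R'],im['t']]
    X=cv2.triangulatePoints(P(a),P(b),np.float64(pa).reshape(2,1),np.float64(pb).reshape(2,1))[:,0];return X[:3]/X[3]
E
python3 - <<'E'
from h import *
t=get_image('top');s=get_image('side')
for n,a,b in(('A',(256.2,173.2),(247.2,171.4)),('B',(316.,227.9),(311.5,164.4))):
    print(n,ray(t,*a,.165),ray(s,*b,.165),tri(t,a,s,b))
zoom(s,280,120,400,200,6.5,'pics/sz2.png')
# tray outline
print([ray(t,u,v,.024) for u,v in((134,124),(219,136),(203,252),(115,240))])
# side-view predicted heads
for n,p in dict(S1=(.6304,-.2502),S2=(.5356,-.2291),S3=(.4298,-.2184),S4=(.5177,-.3426),S5=(.4137,-.3231)).items(): print(n,np.hypot(*p),proj(s,[*p,.052]),proj(s,[*p,.004]))
E
```

```text
A [0.5627 0.0671 0.165 ] [0.5625 0.0671 0.165 ] [0.5626 0.0671 0.1649]
B [ 0.465  -0.0464  0.165 ] [ 0.4617 -0.0472  0.165 ] [ 0.4637 -0.0473  0.1639]
[array([0.6738, 0.3466, 0.024 ]), array([0.6533, 0.1614, 0.024 ]), array([0.4011, 0.1874, 0.024 ]), array([0.4214, 0.3779, 0.024 ])]
S1 0.6782360945865384 [302.4911 136.6591] [301.7444 149.53  ]
S2 0.5825411315950144 [324.9334 152.6577] [323.5497 165.631 ]
S3 0.48210641978716695 [354.8384 169.8106] [352.5542 182.8516]
S4 0.6207963031462091 [351.3754 136.5823] [349.3656 149.4274]
S5 0.5249202796615883 [378.9668 153.5402] [376.1235 166.492 ]
```

View pics/sz2.png

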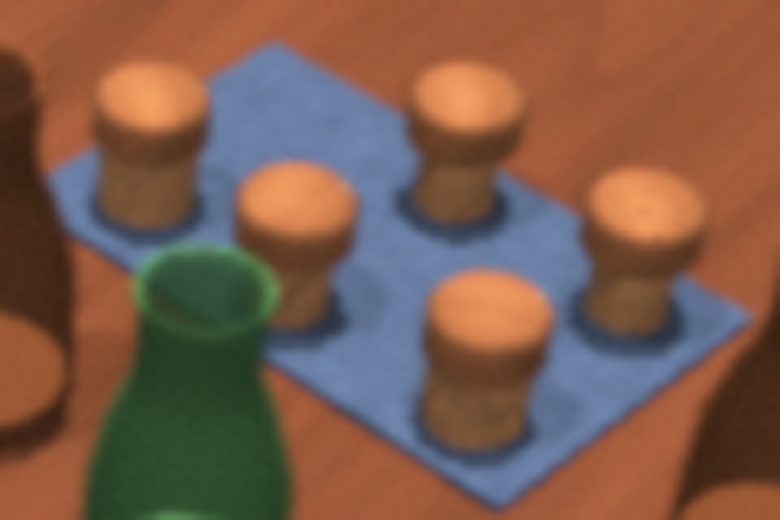

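```bash
cat > d.py <<'E'
from h import *
import sys
s=get_state();R=Ro.from_rotvec(s['tool_rot'])
X=np.array([float(v) for v in sys.argv[1:4]])
print('pos',s['position'],'yaw',R.as_euler('ZYX',degrees=True),'F',s['ft_force'],'w',s['grip_width']*87,'t',s['time'])
print('shift mm',R.inv().apply(X-s['position'])*1000)
E
python3 d.py .5177 -.3426 .14
```

```text
pos [ 0.1907 -0.6213  0.2224] yaw [  17.0652    0.0038 -179.9876] F [-0.0923 -0.1364  0.2199] w 86.86357153745053 t 0.4
shift mm [ 394.4322 -170.4809   82.4236]
```

Call:
{"op": "play_rows", "data": {"series": [75,0.394,-0.17,0,0,0,0,75,0.394,-0.17,0,0,0,0,75,0.394,-0.17,0,0,0,0,75,0.394,-0.17,0,0,0,0,75,0.394,-0.17,0,0,0,0,75,0.394,-0.17,0.04,0,0,0,75,0.394,-0.17,0.06,0,0,0,75,0.394,-0.17,0.082,0,0,0,75,0.394,-0.17,0.082,0,0,0,75,0.394,-0.17,0.082,0,0,0], "force": 20}}

```text
time: 1.23
position: [0.4991, -0.3587, 0.1519]
tool_rot: [3.106, 0.466, 0.001]
ft_force: [1.1, 0.2, -0.4]
grip_width: 0.75
```

```bash
python3 d.py .5177 -.3426 .043
python3 - <<'E'
from h import *
s=get_image('side');cv2.imwrite('pics/s1.png',s['frame'][:,:,::-1])
E
```

```text
pos [ 0.4991 -0.3587  0.1519] yaw [ 17.0554  -0.0263 179.9389] F [ 1.1397  0.2263 -0.4479] w 65.2118020207276 t 1.2333
shift mm [ 22.447  -10.1034 108.9135]
```

View pics/s1.png

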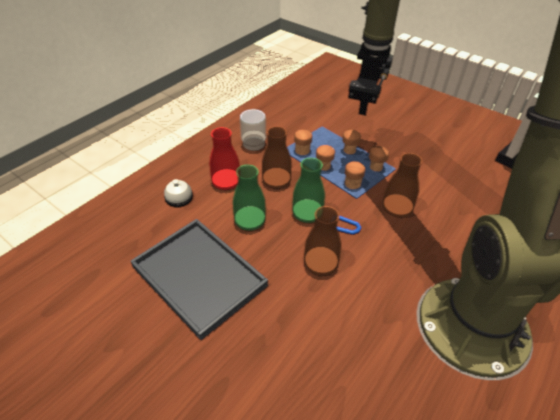

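Call:
{"op": "play_rows", "data": {"series": [75,0.022,-0.01,0.05,0,0,0,75,0.022,-0.01,0.05,0,0,0,75,0.022,-0.01,0.05,0,0,0,75,0.022,-0.01,0.05,0,0,0,75,0.022,-0.01,0.05,0,0,0]}}

```text
time: 1.7
position: [0.5155, -0.3461, 0.1036]
tool_rot: [3.105, 0.462, 0.001]
ft_force: [-0.5, 0.1, -0.2]
grip_width: 0.752
```

```bash
python3 d.py .5177 -.3426 .043
python3 - <<'E'
from h import *
s=get_image('side');zoom(s,300,40,440,200,4,'pics/s2.png')
s=get_image('top');zoom(s,360,120,500,300,3.3,'pics/t2.png')
E
```

```text
pos [ 0.5155 -0.3461  0.1036] yaw [ 16.9344  -0.0168 179.8832] F [-0.4947  0.0762 -0.2022] w 65.44517996204658 t 1.7
shift mm [ 3.161  -2.8418 60.6339]
```

View pics/s2.png

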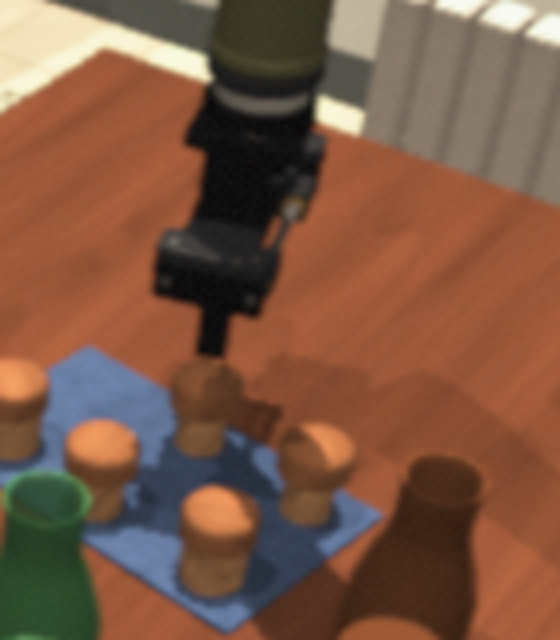

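View pics/t2.png

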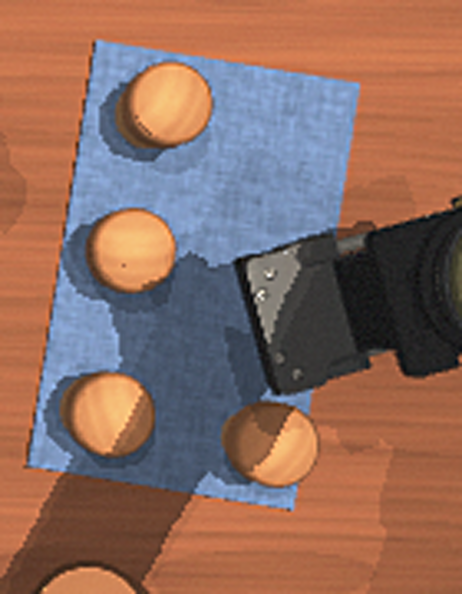

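Call:
{"op": "play_rows", "data": {"series": [75,0.001,-0.001,0.03,0,0,0,75,0.001,-0.001,0.045,0,0,0,75,0.001,-0.001,0.045,0,0,0,75,0.001,-0.001,0.045,0,0,0,75,0.001,-0.001,0.045,0,0,0,75,0.001,-0.001,0.045,0,0,0]}}

```text
time: 2.3
position: [0.5175, -0.3438, 0.0591]
tool_rot: [3.105, 0.465, 0.003]
ft_force: [0.0, 0.2, -0.4]
grip_width: 0.752
```

```bash
python3 d.py .5177 -.3426 .043
```

```text
pos [ 0.5175 -0.3438  0.0591] yaw [ 17.0276  -0.1037 179.8505] F [ 0.0275  0.2197 -0.3917] w 65.38360400965423 t 2.3
shift mm [ 0.5059 -1.1601 16.1313]
```

Call:
{"op": "play_rows", "data": {"series": [75,0,-0.001,0.016,0,0,0,75,0,-0.001,0.016,0,0,0,75,0,-0.001,0.016,0,0,0,75,0,-0.001,0.016,0,0,0,40,0,-0.001,0.016,0,0,0,40,0,-0.001,0.016,0,0,0,40,0,-0.001,0.016,0,0,0,40,0,-0.001,0.016,0,0,0,40,0,-0.001,0.016,0,0,0], "force": 20}}

```text
time: 3.05
position: [0.5166, -0.3418, 0.0418]
tool_rot: [3.106, 0.466, 0.001]
ft_force: [-0.8, 0.6, 3.1]
grip_width: 0.607
```

```bash
python3 d.py .5177 -.3426 .043
```

```text
pos [ 0.5166 -0.3418  0.0418] yaw [ 17.0678  -0.0245 179.9697] F [-0.7838  0.5639  3.131 ] w 52.78209863446458 t 3.05
shift mm [ 0.7927  1.0553 -1.2255]
```

Call:
{"op": "play_rows", "data": {"series": [40,0,0,-0.04,0,0,0,40,0,0,-0.08,0,0,0,40,0,0,-0.12,0,0,0,40,0,0,-0.16,0,0,0,40,0,0,-0.2,0,0,0,40,0,0,-0.2,0,0,0,40,0,0,-0.2,0,0,0]}}

```text
time: 3.63
position: [0.5178, -0.3427, 0.2444]
tool_rot: [3.102, 0.465, 0.007]
ft_force: [0.5, -0.6, -1.4]
grip_width: 0.614
```

```bash
python3 - <<'E'
from h import *
s=get_image('side');cv2.imwrite('pics/s3.png',s['frame'][:,:,::-1])
s=get_image('top');zoom(s,220,120,480,290,3,'pics/t3.png')
E
python3 d.py .4637 -.0473 .25; python3 d.py .5626 .0671 .25
```

```text
pos [ 0.5157 -0.3416  0.24  ] yaw [  17.0576    0.0699 -179.9442] F [ 0.1592  1.5259 -1.0997] w 53.272910278339246 t 3.7333
shift mm [  36.597  -296.6576   -9.7532]
pos [ 0.5157 -0.3416  0.24  ] yaw [  17.0576    0.0699 -179.9442] F [ 0.1592  1.5259 -1.0997] w 53.272910278339246 t 3.7333
shift mm [ 164.7037 -377.0145   -9.8314]
```

View pics/s3.png

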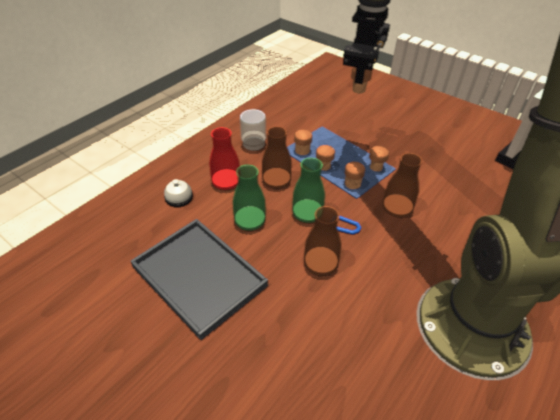

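View pics/t3.png

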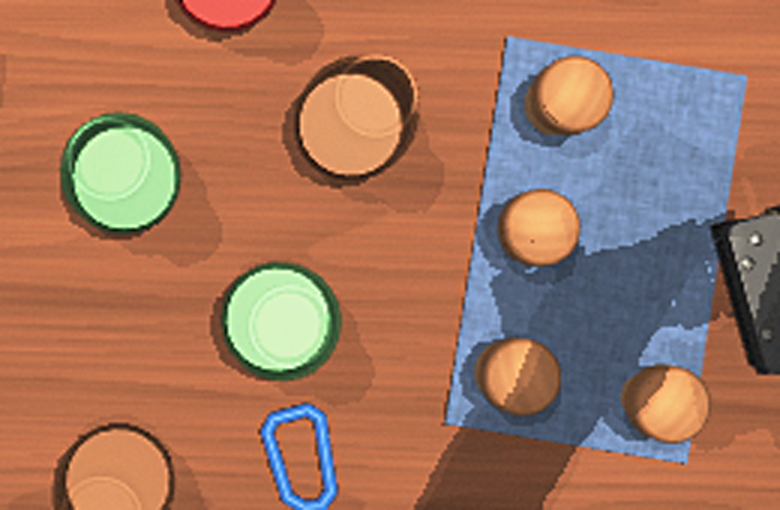

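Call:
{"op": "play_rows", "data": {"series": [40,0.163,-0.377,-0.01,0,0,0,40,0.163,-0.377,-0.01,0,0,0,40,0.163,-0.377,-0.01,0,0,0,40,0.163,-0.377,-0.01,0,0,0,40,0.163,-0.377,-0.01,0,0,0,40,0.163,-0.377,-0.01,0,0,0,40,0.163,-0.377,-0.01,0,0,0,40,0.163,-0.377,-0.01,0,0,0,40,0.163,-0.377,-0.01,0,0,0,40,0.163,-0.377,-0.01,0,0,0]}}

```text
time: 4.57
position: [0.5601, 0.0694, 0.249]
tool_rot: [-3.105, -0.469, 0.005]
ft_force: [1.4, 0.0, -0.9]
grip_width: 0.611
```

Call:
{"op": "play_rows", "data": {"series": [40,0,0,0.01,0,0,0,40,0,0,0.02,0,0,0,40,0,0,0.02,0,0,0,40,0,0,0.02,0,0,0,40,0,0,0.02,0,0,0,40,0,0,0.02,0,0,0]}}

```text
time: 5.07
position: [0.5617, 0.0649, 0.2311]
tool_rot: [3.107, 0.462, -0.0]
ft_force: [1.4, -0.4, -0.2]
grip_width: 0.611
```

```bash
python3 d.py .5619 .0668 .2
python3 - <<'E'
from h import *
s=get_image('side');zoom(s,190,90,330,240,4,'pics/s4.png')
s=get_image('top');zoom(s,220,120,480,290,3,'pics/t4.png')
E
```

```text
pos [0.5617 0.0649 0.2311] yaw [ 16.9099   0.0082 179.9828] F [ 1.4016 -0.4338 -0.1611] w 53.1551588679926 t 5.0667
shift mm [ 0.751  -1.8069 31.1342]
```

View pics/s4.png

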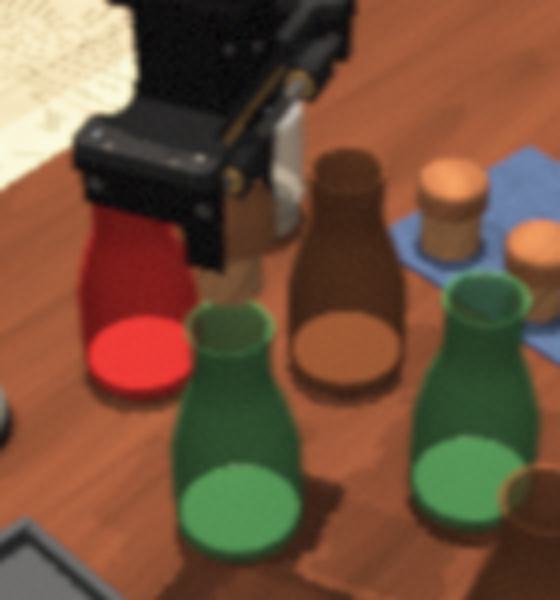

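View pics/t4.png

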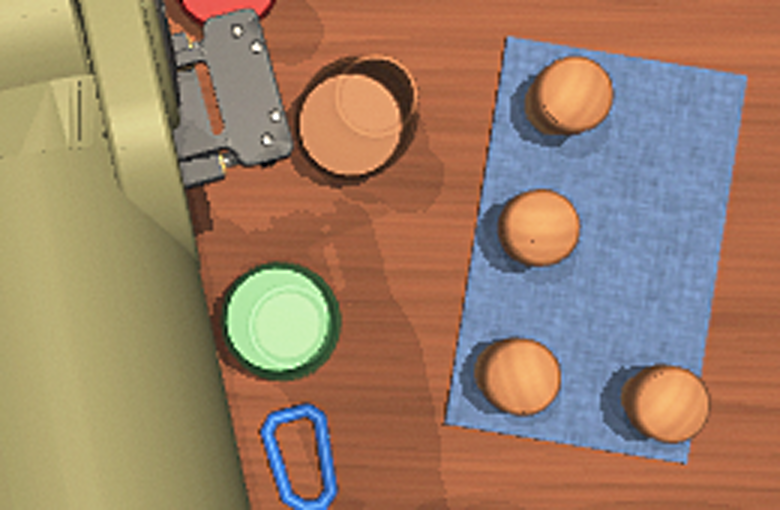

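Call:
{"op": "play_rows", "data": {"series": [40,0,0,0.015,0,0,0,40,0,0,0.015,0,0,0,40,0,0,0.015,0,0,0,40,0,0,0.015,0,0,0,40,0,0,0.015,0,0,0]}}

```text
time: 5.58
position: [0.5619, 0.0664, 0.2169]
tool_rot: [3.107, 0.466, 0.002]
ft_force: [-0.3, -0.3, -0.7]
grip_width: 0.611
```

Call:
{"op": "play_rows", "data": {"series": [40,0,0,0,0,0,0]}}

```text
time: 5.67
position: [0.5618, 0.0665, 0.2168]
tool_rot: [3.107, 0.466, 0.002]
ft_force: [-1.2, -1.3, -0.4]
grip_width: 0.612
```

Call:
{"op": "play_rows", "data": {"series": [40,0,0,0,0,0,0]}}

```text
time: 5.75
position: [0.5617, 0.0666, 0.2166]
tool_rot: [3.107, 0.466, 0.001]
ft_force: [0.2, -0.2, -1.1]
grip_width: 0.605
```

Call:
{"op": "play_rows", "data": {"series": [40,0,0,0.005,0,0,0,40,0,0,0.009,0,0,0,40,0,0,0.012,0,0,0,40,0,0,0.014,0,0,0,40,0,0,0.016,0,0,0,40,0,0,0.016,0,0,0]}}

```text
time: 6.25
position: [0.5612, 0.0664, 0.1995]
tool_rot: [-3.107, -0.466, 0.002]
ft_force: [-0.0, 0.1, -0.9]
grip_width: 0.611
```

Call:
{"op": "play_rows", "data": {"series": [40,0,0,0.002,0,0,0,40,0,0,0.004,0,0,0,40,0,0,0.004,0,0,0]}}

```text
time: 6.5
position: [0.5613, 0.0664, 0.1957]
tool_rot: [3.107, 0.466, -0.001]
ft_force: [-0.7, -0.4, -0.5]
grip_width: 0.61
```

Call:
{"op": "play_rows", "data": {"series": [40,0,0,0.004,0,0,0,40,0,0,0.008,0,0,0,40,0,0,0.012,0,0,0,40,0,0,0.014,0,0,0,40,0,0,0.014,0,0,0]}}

```text
time: 6.92
position: [0.5611, 0.0664, 0.1813]
tool_rot: [-3.107, -0.466, 0.002]
ft_force: [0.2, -0.9, -0.2]
grip_width: 0.612
```

Call:
{"op": "play_rows", "data": {"series": [40,0,0,0.003,0,0,0,40,0,0,0.006,0,0,0,40,0,0,0.009,0,0,0,40,0,0,0.011,0,0,0,40,0,0,0.011,0,0,0]}}

```text
time: 7.33
position: [0.5614, 0.0665, 0.1706]
tool_rot: [-3.107, -0.466, 0.001]
ft_force: [0.6, 0.8, -1.0]
grip_width: 0.612
```

Call:
{"op": "play_rows", "data": {"series": [40,0,0,0.002,0,0,0,40,0,0,0.004,0,0,0,40,0,0,0.004,0,0,0,40,0,0,0.004,0,0,0]}}

```text
time: 7.67
position: [0.5615, 0.0665, 0.167]
tool_rot: [-3.107, -0.466, -0.0]
ft_force: [1.0, 0.1, -1.3]
grip_width: 0.609
```

Call:
{"op": "play_rows", "data": {"series": [40,0,0,0.001,0,0,0,40,0,0,0.001,0,0,0,40,0,0,0.001,0,0,0]}}

```text
time: 7.92
position: [0.5616, 0.0665, 0.1662]
tool_rot: [3.107, 0.466, 0.0]
ft_force: [0.4, -0.1, -0.5]
grip_width: 0.616
```

Call:
{"op": "play_rows", "data": {"series": [75,0,0,0,0,0,0,75,0,0,0,0,0,0,75,0,0,0,0,0,0,75,0,0,-0.02,0,0,0,75,0,0,-0.05,0,0,0,75,0,0,-0.08,0,0,0,75,0,0,-0.1,0,0,0,75,0,0,-0.1,0,0,0]}}

```text
time: 8.58
position: [0.5639, 0.0671, 0.2714]
tool_rot: [3.106, 0.466, 0.013]
ft_force: [0.7, 0.3, 0.9]
grip_width: 0.752
```

```bash
python3 - <<'E'
from h import *
s=get_image('side');zoom(s,190,90,400,240,3.8,'pics/s5.png')
E
python3 d.py .4137 -.3231 .26
```

```text
pos [0.5629 0.0669 0.2688] yaw [ 17.0661  -0.2746 179.9175] F [ 0.3939 -0.0541 -0.3291] w 65.41293631456199 t 8.6333
shift mm [-257.0944  328.9995    8.0508]
```

View pics/s5.png

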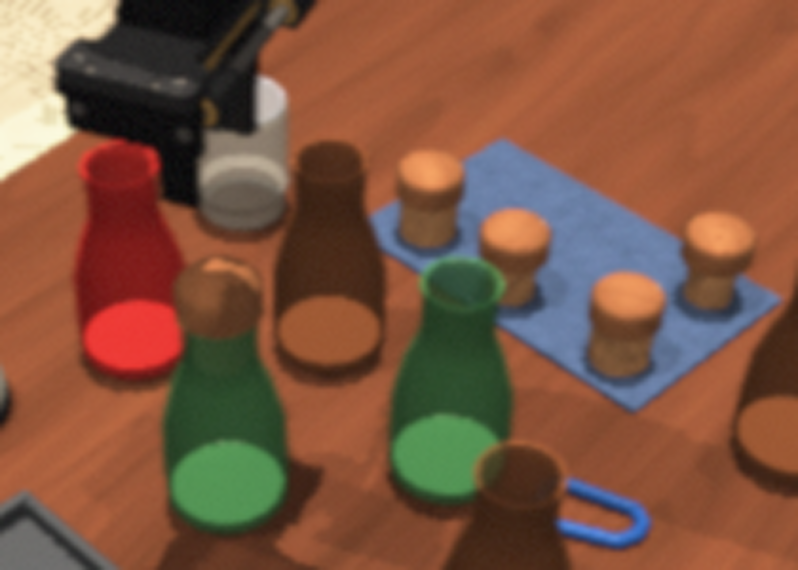

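Call:
{"op": "play_rows", "data": {"series": [75,-0.257,0.329,0.01,0,0,0,75,-0.257,0.329,0.01,0,0,0,75,-0.257,0.329,0.01,0,0,0,75,-0.257,0.329,0.01,0,0,0,75,-0.257,0.329,0.01,0,0,0,75,-0.257,0.329,0.01,0,0,0,75,-0.257,0.329,0.01,0,0,0,75,-0.257,0.329,0.01,0,0,0,75,-0.257,0.329,0.01,0,0,0,75,-0.257,0.329,0.01,0,0,0]}}

```text
time: 9.47
position: [0.4108, -0.324, 0.2548]
tool_rot: [-3.106, -0.466, 0.002]
ft_force: [1.6, -0.6, 0.3]
grip_width: 0.75
```

Call:
{"op": "play_rows", "data": {"series": [75,0,0,0.04,0,0,0,75,0,0,0.08,0,0,0,75,0,0,0.12,0,0,0,75,0,0,0.15,0,0,0,75,0,0,0.15,0,0,0,75,0,0,0.15,0,0,0,75,0,0,0.15,0,0,0]}}

```text
time: 10.05
position: [0.4135, -0.3231, 0.1076]
tool_rot: [3.105, 0.466, 0.002]
ft_force: [-0.4, -0.2, 0.4]
grip_width: 0.748
```

```bash
python3 d.py .4137 -.3231 .042
```

```text
pos [ 0.4135 -0.3231  0.1076] yaw [ 17.0704  -0.0599 179.9148] F [-0.4027 -0.2266  0.3504] w 65.09876615705247 t 10.05
shift mm [ 0.0964 -0.0555 65.5511]
```

Call:
{"op": "play_rows", "data": {"series": [75,0,0,0.035,0,0,0,75,0,0,0.055,0,0,0,75,0,0,0.064,0,0,0,75,0,0,0.064,0,0,0,75,0,0,0.064,0,0,0,75,0,0,0.064,0,0,0,40,0,0,0.064,0,0,0,40,0,0,0.064,0,0,0,40,0,0,0.064,0,0,0,40,0,0,0.064,0,0,0]}}

```text
time: 10.88
position: [0.4133, -0.3228, 0.0431]
tool_rot: [3.106, 0.466, 0.001]
ft_force: [-1.4, 2.0, 4.4]
grip_width: 0.606
```

```bash
python3 d.py .4137 -.3231 .042
```

```text
pos [ 0.4133 -0.3228  0.0431] yaw [ 17.076   -0.0423 179.9351] F [-1.415   1.9584  4.4075] w 52.731551804491225 t 10.8833
shift mm [0.3387 0.3846 1.13  ]
```

Call:
{"op": "play_rows", "data": {"series": [40,0,0,-0.04,0,0,0,40,0,0,-0.08,0,0,0,40,0,0,-0.12,0,0,0,40,0,0,-0.16,0,0,0,40,0,0,-0.2,0,0,0,40,0,0,-0.2,0,0,0,40,0,0,-0.2,0,0,0,40,0,0,-0.2,0,0,0]}}

```text
time: 11.55
position: [0.4123, -0.3225, 0.2416]
tool_rot: [-3.107, -0.466, 0.001]
ft_force: [-0.3, 0.4, -0.6]
grip_width: 0.612
```

```bash
python3 - <<'E'
from h import *
s=get_image('side');cv2.imwrite('pics/s6.png',s['frame'][:,:,::-1])
s=get_image('top');zoom(s,220,120,480,290,3,'pics/t6.png')
E
python3 d.py .4637 -.0473 .24
```

```text
pos [ 0.4118 -0.322   0.2403] yaw [  17.0629    0.1113 -179.85  ] F [ 0.2302 -0.5082  0.326 ] w 53.06527908305969 t 11.65
shift mm [ 130.2345 -247.404     0.6714]
```

View pics/s6.png

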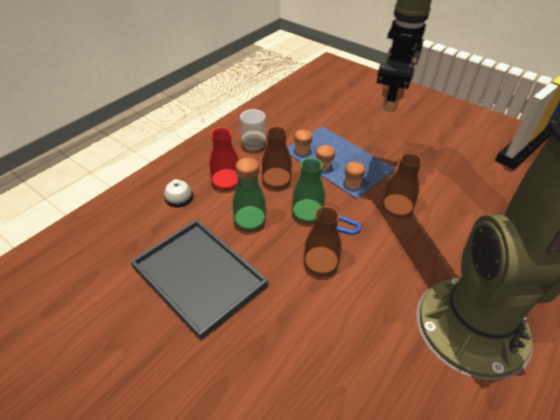

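View pics/t6.png

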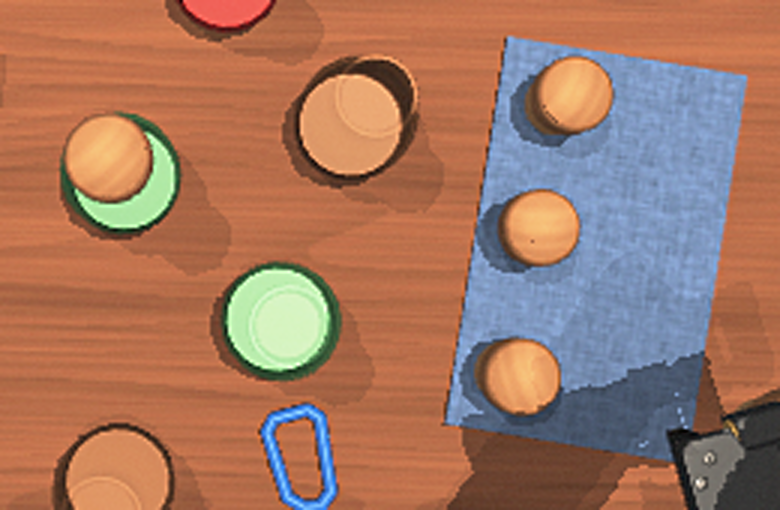

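Call:
{"op": "play_rows", "data": {"series": [40,0.13,-0.247,0.01,0,0,0,40,0.13,-0.247,0.01,0,0,0,40,0.13,-0.247,0.01,0,0,0,40,0.13,-0.247,0.01,0,0,0,40,0.13,-0.247,0.01,0,0,0,40,0.13,-0.247,0.01,0,0,0,40,0.13,-0.247,0.01,0,0,0,40,0.13,-0.247,0.01,0,0,0,40,0.13,-0.247,0.01,0,0,0,40,0.13,-0.247,0.01,0,0,0]}}

```text
time: 12.48
position: [0.4637, -0.0491, 0.2309]
tool_rot: [-3.107, -0.465, 0.004]
ft_force: [0.3, 0.2, -0.7]
grip_width: 0.611
```

Call:
{"op": "play_rows", "data": {"series": [40,0,0,0.005,0,0,0,40,0,0,0.01,0,0,0,40,0,0,0.01,0,0,0,40,0,0,0.01,0,0,0]}}

```text
time: 12.82
position: [0.4639, -0.0491, 0.2214]
tool_rot: [-3.107, -0.463, 0.002]
ft_force: [-0.1, 0.0, 0.2]
grip_width: 0.608
```

```bash
python3 d.py .4634 -.0473 .2
python3 - <<'E'
from h import *
s=get_image('side');zoom(s,230,90,370,240,4,'pics/s7.png')
E
```

```text
pos [ 0.4639 -0.0491  0.2214] yaw [  16.9699    0.0711 -179.9597] F [-0.1355  0.0453  0.1641] w 52.93889618994479 t 12.8167
shift mm [ 0.0371 -1.8776 21.4261]
```

View pics/s7.png

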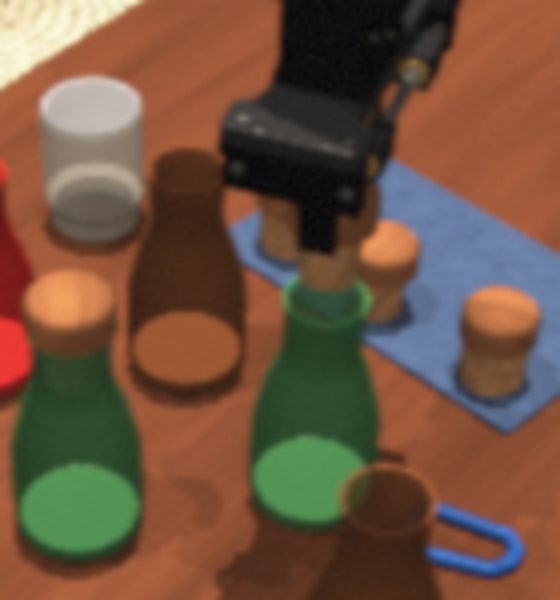

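Call:
{"op": "play_rows", "data": {"series": [40,0,-0.0015,0.004,0,0,0,40,0,-0.0015,0.008,0,0,0,40,0,-0.0015,0.01,0,0,0,40,0,-0.0015,0.01,0,0,0,40,0,-0.0015,0.01,0,0,0]}}

```text
time: 13.28
position: [0.4639, -0.0469, 0.212]
tool_rot: [-3.107, -0.466, 0.001]
ft_force: [-0.4, 0.1, -0.5]
grip_width: 0.615
```

Call:
{"op": "play_rows", "data": {"series": [40,0,0,0.003,0,0,0,40,0,0,0.006,0,0,0,40,0,0,0.008,0,0,0,40,0,0,0.01,0,0,0,40,0,0,0.01,0,0,0]}}

```text
time: 13.7
position: [0.4638, -0.0469, 0.2016]
tool_rot: [-3.107, -0.466, 0.001]
ft_force: [0.2, -0.3, -1.0]
grip_width: 0.608
```

Call:
{"op": "play_rows", "data": {"series": [40,0,0,0.002,0,0,0,40,0,0,0.004,0,0,0,40,0,0,0.004,0,0,0]}}

```text
time: 13.95
position: [0.4638, -0.0469, 0.1977]
tool_rot: [-3.107, -0.466, 0.001]
ft_force: [-0.7, 0.0, -1.0]
grip_width: 0.61
```

Call:
{"op": "play_rows", "data": {"series": [40,0,0,0.004,0,0,0,40,0,0,0.008,0,0,0,40,0,0,0.012,0,0,0,40,0,0,0.014,0,0,0,40,0,0,0.014,0,0,0]}}

```text
time: 14.37
position: [0.4636, -0.0468, 0.1834]
tool_rot: [-3.106, -0.466, 0.002]
ft_force: [-0.2, 0.7, -1.1]
grip_width: 0.612
```

Call:
{"op": "play_rows", "data": {"series": [40,0,0,0.004,0,0,0,40,0,0,0.007,0,0,0,40,0,0,0.01,0,0,0,40,0,0,0.013,0,0,0,40,0,0,0.013,0,0,0]}}

```text
time: 14.78
position: [0.4636, -0.0469, 0.1704]
tool_rot: [-3.106, -0.466, 0.002]
ft_force: [0.1, 0.8, -1.0]
grip_width: 0.612
```

Call:
{"op": "play_rows", "data": {"series": [40,0,0,0.001,0,0,0,40,0,0,0.003,0,0,0,40,0,0,0.003,0,0,0,40,0,0,0.003,0,0,0]}}

```text
time: 15.12
position: [0.464, -0.0469, 0.1681]
tool_rot: [3.107, 0.466, -0.0]
ft_force: [-1.1, -0.3, -0.7]
grip_width: 0.609
```

Release and rise.

Call:
{"op": "play_rows", "data": {"series": [75,0,0,0,0,0,0,75,0,0,0,0,0,0,75,0,0,0,0,0,0,75,0,0,-0.02,0,0,0,75,0,0,-0.05,0,0,0,75,0,0,-0.08,0,0,0,75,0,0,-0.1,0,0,0,75,0,0,-0.1,0,0,0]}}

```text
time: 15.78
position: [0.4667, -0.047, 0.2731]
tool_rot: [3.104, 0.466, 0.012]
ft_force: [0.7, 0.6, 0.2]
grip_width: 0.75
```

```bash
python3 - <<'E'
from h import *
s=get_image('side');zoom(s,190,90,400,240,3.8,'pics/s8.png')
E
python3 d.py .5356 -.2291 .26
```

```text
pos [ 0.4656 -0.0469  0.2706] yaw [ 17.0657  -0.2513 179.8482] F [ 0.0869 -0.2327 -0.5501] w 65.17129739732178 t 15.8333
shift mm [ 13.425  194.6752  11.2033]
```

View pics/s8.png

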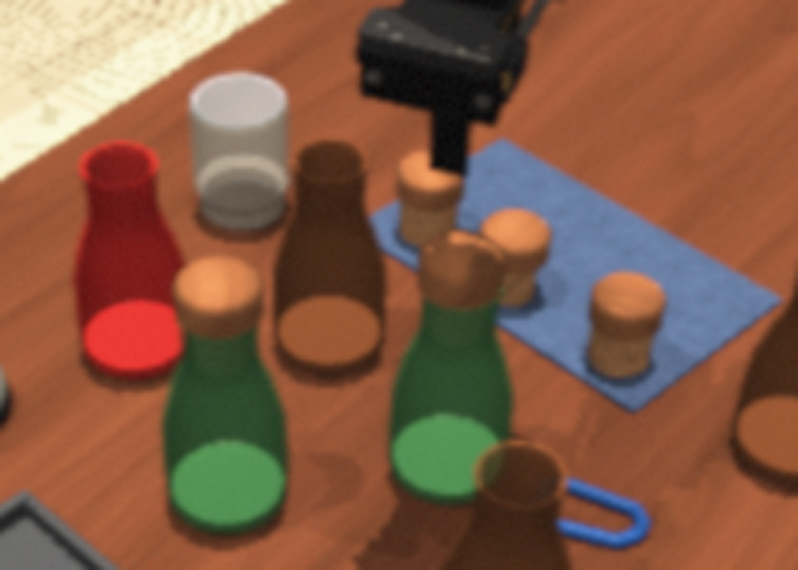

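Call:
{"op": "play_rows", "data": {"series": [75,0.0135,0.1945,0,0,0,0,75,0.0135,0.1945,0,0,0,0,75,0.0135,0.1945,0,0,0,0,75,0.0135,0.1945,0,0,0,0,75,0.0135,0.1945,0,0,0,0,75,0.0135,0.1945,0.04,0,0,0,75,0.0135,0.1945,0.08,0,0,0,75,0.0135,0.1945,0.12,0,0,0,75,0.0135,0.1945,0.16,0,0,0,75,0.0135,0.1945,0.16,0,0,0]}}

```text
time: 16.67
position: [0.5271, -0.2263, 0.0984]
tool_rot: [-3.097, -0.465, 0.023]
ft_force: [-1.8, 0.2, -1.1]
grip_width: 0.749
```

Call:
{"op": "play_rows", "data": {"series": [75,0,0,0,0,0,0,75,0,0,0,0,0,0,75,0,0,0,0,0,0]}}

```text
time: 16.92
position: [0.5361, -0.2295, 0.1113]
tool_rot: [3.104, 0.466, 0.007]
ft_force: [0.8, 0.1, 0.5]
grip_width: 0.749
```

```bash
python3 d.py .5356 -.2291 .043
```

```text
pos [ 0.5361 -0.2295  0.1113] yaw [ 17.073   -0.213  179.8041] F [0.8193 0.1452 0.4718] w 65.15795616302675 t 16.9167
shift mm [-0.6042 -0.7865 68.2532]
```

Call:
{"op": "play_rows", "data": {"series": [75,0,0,0.03,0,0,0,75,0,0,0.05,0,0,0,75,0,0,0.06,0,0,0,75,0,0,0.067,0,0,0,75,0,0,0.067,0,0,0,75,0,0,0.067,0,0,0,40,0,0,0.067,0,0,0,40,0,0,0.067,0,0,0,40,0,0,0.067,0,0,0,40,0,0,0.067,0,0,0]}}

```text
time: 17.75
position: [0.5348, -0.229, 0.0423]
tool_rot: [3.106, 0.466, 0.002]
ft_force: [-0.4, 1.7, 3.4]
grip_width: 0.612
```

Call:
{"op": "play_rows", "data": {"series": [40,0,0,-0.04,0,0,0,40,0,0,-0.08,0,0,0,40,0,0,-0.12,0,0,0,40,0,0,-0.16,0,0,0,40,0,0,-0.2,0,0,0,40,0,0,-0.225,0,0,0,40,0,0,-0.225,0,0,0,40,0,0,-0.225,0,0,0]}}

```text
time: 18.42
position: [0.5348, -0.2292, 0.2681]
tool_rot: [3.104, 0.466, 0.005]
ft_force: [-0.4, -0.1, -0.5]
grip_width: 0.609
```

```bash
python3 - <<'E'
from h import *
s=get_image('side');cv2.imwrite('pics/s9.png',s['frame'][:,:,::-1])
E
python3 d.py .6118 .2591 .27
```

```text
pos [ 0.5338 -0.2289  0.2659] yaw [ 17.0619   0.009  179.9834] F [-0.4002  0.0839 -0.4439] w 52.83795084783335 t 18.4667
shift mm [ 217.7039 -443.6337   -4.2166]
```

View pics/s9.png

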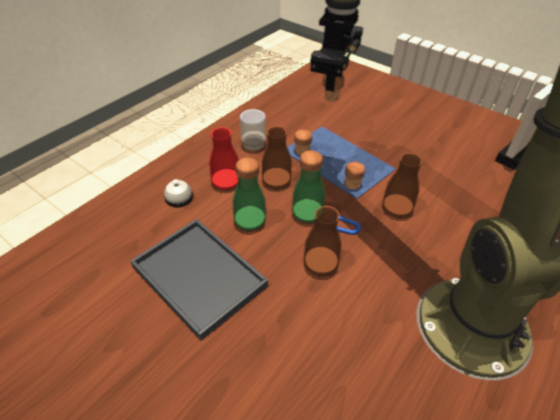

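Call:
{"op": "play_rows", "data": {"series": [40,0.218,-0.444,0,0,0,0,40,0.218,-0.444,0,0,0,0,40,0.218,-0.444,0,0,0,0,40,0.218,-0.444,0,0,0,0,40,0.218,-0.444,0,0,0,0,40,0.218,-0.444,0,0,0,0,40,0.218,-0.444,0,0,0,0,40,0.218,-0.444,0,0,0,0,40,0.218,-0.444,0,0,0,0,40,0.218,-0.444,0,0,0,0]}}

```text
time: 19.3
position: [0.5988, 0.1839, 0.2636]
tool_rot: [3.106, 0.466, -0.006]
ft_force: [1.7, 0.2, 0.0]
grip_width: 0.61
```

Call:
{"op": "play_rows", "data": {"series": [40,0,0,0,0,0,0,40,0,0,0,0,0,0,40,0,0,0,0,0,0]}}

```text
time: 19.55
position: [0.5991, 0.182, 0.2638]
tool_rot: [3.106, 0.467, -0.006]
ft_force: [0.7, -0.7, -0.0]
grip_width: 0.606
```

```bash
python3 d.py .6118 .2591 .052
```

```text
pos [0.5991 0.182  0.2638] yaw [ 17.1027   0.2212 179.972 ] F [ 0.6847 -0.7395 -0.0488] w 52.75104835877661 t 19.55
shift mm [ 35.6768 -70.0894 211.6654]
```

Call:
{"op": "play_rows", "data": {"series": [40,0.036,-0.07,0,0,0,0,40,0.036,-0.07,0.03,0,0,0,40,0.036,-0.07,0.07,0,0,0,40,0.036,-0.07,0.11,0,0,0,40,0.036,-0.07,0.14,0,0,0,40,0.036,-0.07,0.165,0,0,0,40,0.036,-0.07,0.18,0,0,0,40,0.036,-0.07,0.19,0,0,0,40,0.036,-0.07,0.19,0,0,0,40,0.036,-0.07,0.19,0,0,0]}}

```text
time: 20.38
position: [0.6144, 0.2595, 0.0769]
tool_rot: [3.107, 0.464, 0.001]
ft_force: [0.8, -0.6, -0.6]
grip_width: 0.61
```

```bash
python3 d.py .6118 .2591 .051
```

```text
pos [0.6144 0.2595 0.0769] yaw [ 16.9951  -0.0492 179.991 ] F [ 0.8323 -0.6234 -0.5735] w 53.057353232215796 t 20.3833
shift mm [-2.6533 -0.4373 25.857 ]
```

Call:
{"op": "play_rows", "data": {"series": [40,0,0,0.012,0,0,0,40,0,0,0.022,0,0,0,40,0,0,0.026,0,0,0,40,0,0,0.026,0,0,0,40,0,0,0.026,0,0,0,75,0,0,0.026,0,0,0,75,0,0,0.026,0,0,0,75,0,0,0.026,0,0,0]}}

```text
time: 21.05
position: [0.6141, 0.2603, 0.0507]
tool_rot: [-3.107, -0.466, -0.002]
ft_force: [0.1, -0.1, -0.1]
grip_width: 0.717
```

Call:
{"op": "play_rows", "data": {"series": [75,0,0,-0.03,0,0,0,75,0,0,-0.07,0,0,0,75,0,0,-0.11,0,0,0,75,0,0,-0.15,0,0,0,75,0,0,-0.19,0,0,0,75,0,0,-0.22,0,0,0,75,0,0,-0.22,0,0,0,75,0,0,-0.22,0,0,0]}}

```text
time: 21.72
position: [0.6146, 0.261, 0.2732]
tool_rot: [-3.106, -0.466, -0.008]
ft_force: [-0.3, -0.0, -1.4]
grip_width: 0.75
```

```bash
python3 - <<'E'
from h import *
s=get_image('side');cv2.imwrite('pics/s10.png',s['frame'][:,:,::-1])
E
python3 d.py .6304 -.2502 .27
```

```text
pos [0.6138 0.2602 0.2708] yaw [ 17.0667  -0.0806 179.9872] F [ 0.8711 -0.3918 -0.8581] w 65.15770964788233 t 21.7667
shift mm [-133.976   492.7971    0.7157]
```

View pics/s10.png

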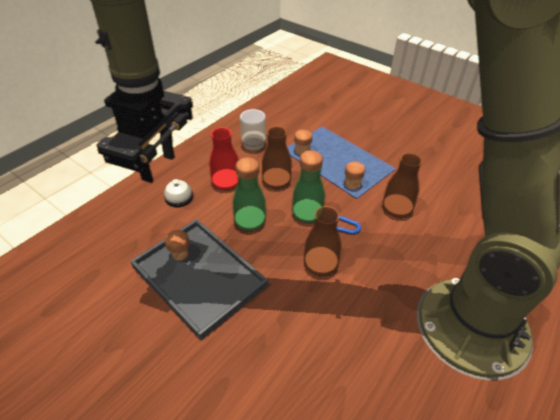

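Call:
{"op": "play_rows", "data": {"series": [75,-0.134,0.493,0,0,0,0,75,-0.134,0.493,0,0,0,0,75,-0.134,0.493,0,0,0,0,75,-0.134,0.493,0,0,0,0,75,-0.134,0.493,0,0,0,0,75,-0.134,0.493,0,0,0,0,75,-0.134,0.493,0,0,0,0,75,-0.134,0.493,0,0,0,0,75,-0.134,0.493,0,0,0,0,75,-0.134,0.493,0,0,0,0]}}

```text
time: 22.6
position: [0.6259, -0.1585, 0.268]
tool_rot: [-3.106, -0.466, 0.005]
ft_force: [0.9, -1.0, -0.8]
grip_width: 0.748
```

Call:
{"op": "play_rows", "data": {"series": [75,0,0,0,0,0,0,75,0,0,0,0,0,0]}}

```text
time: 22.77
position: [0.6256, -0.161, 0.2672]
tool_rot: [-3.108, -0.455, 0.007]
ft_force: [-0.4, 1.0, -0.4]
grip_width: 0.751
```

```bash
python3 d.py .6304 -.2502 .11
```

```text
pos [ 0.6256 -0.161   0.2672] yaw [  16.6474    0.2478 -179.9272] F [-0.4346  1.0298 -0.3502] w 65.35808027338457 t 22.7667
shift mm [-20.2346  87.0256 157.2071]
```

Call:
{"op": "play_rows", "data": {"series": [75,-0.021,0.087,0,0,0,0,75,-0.021,0.087,0,0,0,0,75,-0.021,0.087,0.01,0,0,0,75,-0.021,0.087,0.04,0,0,0,75,-0.021,0.087,0.08,0,0,0,75,-0.021,0.087,0.11,0,0,0,75,-0.021,0.087,0.135,0,0,0,75,-0.021,0.087,0.15,0,0,0,75,-0.021,0.087,0.155,0,0,0,75,-0.021,0.087,0.155,0,0,0]}}

```text
time: 23.6
position: [0.6314, -0.2436, 0.1125]
tool_rot: [-3.103, -0.469, 0.006]
ft_force: [1.0, 0.4, -0.2]
grip_width: 0.751
```

Call:
{"op": "play_rows", "data": {"series": [75,0,0,0,0,0,0,75,0,0,0,0,0,0,75,0,0,0,0,0,0]}}

```text
time: 23.85
position: [0.6337, -0.2457, 0.117]
tool_rot: [3.105, 0.466, 0.004]
ft_force: [1.0, 0.5, 0.5]
grip_width: 0.749
```

```bash
python3 d.py .6304 -.2502 .043
```

```text
pos [ 0.6337 -0.2457  0.117 ] yaw [ 17.0804  -0.1247 179.8968] F [1.0175 0.5363 0.4533] w 65.12662346856368 t 23.85
shift mm [-4.6723  3.1565 73.9526]
```

Call:
{"op": "play_rows", "data": {"series": [75,-0.004,0.003,0.03,0,0,0,75,-0.004,0.003,0.05,0,0,0,75,-0.004,0.003,0.062,0,0,0,75,-0.004,0.003,0.071,0,0,0,75,-0.004,0.003,0.073,0,0,0,75,-0.004,0.003,0.073,0,0,0,40,-0.004,0.003,0.073,0,0,0,40,-0.004,0.003,0.073,0,0,0,40,-0.004,0.003,0.073,0,0,0,40,-0.004,0.003,0.073,0,0,0]}}

```text
time: 24.68
position: [0.6306, -0.2498, 0.0435]
tool_rot: [3.106, 0.466, 0.003]
ft_force: [-0.6, 1.7, 3.2]
grip_width: 0.612
```

Call:
{"op": "play_rows", "data": {"series": [40,0,0,-0.04,0,0,0,40,0,0,-0.08,0,0,0,40,0,0,-0.12,0,0,0,40,0,0,-0.16,0,0,0,40,0,0,-0.2,0,0,0,40,0,0,-0.225,0,0,0,40,0,0,-0.225,0,0,0,40,0,0,-0.225,0,0,0]}}

```text
time: 25.35
position: [0.6307, -0.25, 0.2697]
tool_rot: [3.104, 0.466, 0.006]
ft_force: [0.1, 0.0, -1.3]
grip_width: 0.613
```

```bash
python3 - <<'E'
from h import *
s=get_image('side');cv2.imwrite('pics/s11.png',s['frame'][:,:,::-1])
E
python3 d.py .5374 .2683 .27
```

```text
pos [ 0.6296 -0.2499  0.2673] yaw [ 17.0615  -0.0081 179.9611] F [ 0.2646 -0.2246 -0.9076] w 53.31487000613135 t 25.4
shift mm [  63.8406 -522.4167   -3.0372]
```

View pics/s11.png

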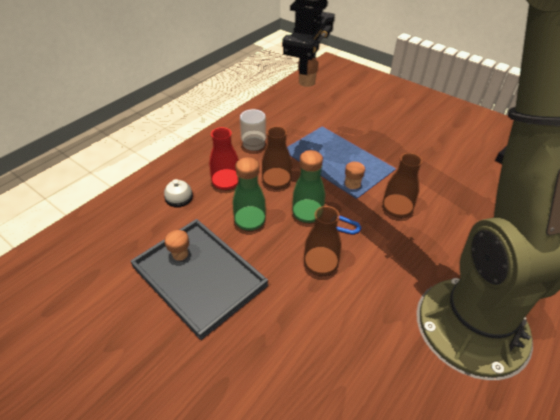

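Call:
{"op": "play_rows", "data": {"series": [40,0.064,-0.522,0,0,0,0,40,0.064,-0.522,0,0,0,0,40,0.064,-0.522,0,0,0,0,40,0.064,-0.522,0,0,0,0,40,0.064,-0.522,0,0,0,0,40,0.064,-0.522,0,0,0,0,40,0.064,-0.522,0,0,0,0,40,0.064,-0.522,0,0,0,0,40,0.064,-0.522,0,0,0,0,40,0.064,-0.522,0,0,0,0]}}

```text
time: 26.23
position: [0.5552, 0.1617, 0.2651]
tool_rot: [3.106, 0.465, -0.005]
ft_force: [1.1, 1.1, -0.3]
grip_width: 0.613
```

Call:
{"op": "play_rows", "data": {"series": [40,0,0,0,0,0,0,40,0,0,0,0,0,0,40,0,0,0,0,0,0]}}

```text
time: 26.48
position: [0.5563, 0.1596, 0.2654]
tool_rot: [3.106, 0.466, -0.004]
ft_force: [-0.3, -1.6, 0.0]
grip_width: 0.61
```

```bash
python3 d.py .5374 .2683 .075
```

```text
pos [0.5563 0.1596 0.2654] yaw [ 17.0751   0.1703 179.9583] F [-0.2935 -1.5741  0.0445] w 53.07937061952993 t 26.4833
shift mm [  14.454  -109.5984  190.2937]
```

Call:
{"op": "play_rows", "data": {"series": [40,0.013,-0.11,0,0,0,0,40,0.013,-0.11,0,0,0,0,40,0.013,-0.11,0.03,0,0,0,40,0.013,-0.11,0.07,0,0,0,40,0.013,-0.11,0.11,0,0,0,40,0.013,-0.11,0.14,0,0,0,40,0.013,-0.11,0.165,0,0,0,40,0.013,-0.11,0.18,0,0,0,40,0.013,-0.11,0.19,0,0,0,40,0.013,-0.11,0.19,0,0,0]}}

```text
time: 27.32
position: [0.5361, 0.2663, 0.0739]
tool_rot: [3.105, 0.461, -0.008]
ft_force: [-0.5, -0.8, 0.9]
grip_width: 0.612
```

```bash
python3 d.py .5374 .2683 .051
```

```text
pos [0.5361 0.2663 0.0739] yaw [ 16.8949   0.3178 179.9281] F [-0.4961 -0.8265  0.8569] w 53.252948557815415 t 27.3167
shift mm [ 1.9329 -1.5353 22.8826]
```

Call:
{"op": "play_rows", "data": {"series": [40,0,0,0.012,0,0,0,40,0,0,0.022,0,0,0,40,0,0,0.025,0,0,0,40,0,0,0.025,0,0,0,40,0,0,0.025,0,0,0,75,0,0,0.025,0,0,0,75,0,0,0.025,0,0,0,75,0,0,0.025,0,0,0]}}

```text
time: 27.98
position: [0.5374, 0.2697, 0.0528]
tool_rot: [-3.107, -0.466, -0.002]
ft_force: [-0.7, -0.1, 0.5]
grip_width: 0.724
```

Call:
{"op": "play_rows", "data": {"series": [75,0,0,-0.03,0,0,0,75,0,0,-0.07,0,0,0,75,0,0,-0.11,0,0,0,75,0,0,-0.15,0,0,0,75,0,0,-0.19,0,0,0,75,0,0,-0.22,0,0,0,75,0,0,-0.22,0,0,0,75,0,0,-0.22,0,0,0]}}

```text
time: 28.65
position: [0.5379, 0.2703, 0.2748]
tool_rot: [-3.106, -0.466, -0.008]
ft_force: [-0.4, 0.6, -1.1]
grip_width: 0.749
```

```bash
python3 d.py .4298 -.2184 .27
```

```text
pos [0.5379 0.2703 0.2748] yaw [  17.0695   -0.2846 -179.9912] F [-0.4094  0.5618 -1.0869] w 65.18742043392653 t 28.65
shift mm [-246.8033  435.4714    3.507 ]
```

Call:
{"op": "play_rows", "data": {"series": [75,-0.247,0.435,0,0,0,0,75,-0.247,0.435,0,0,0,0,75,-0.247,0.435,0,0,0,0,75,-0.247,0.435,0,0,0,0,75,-0.247,0.435,0,0,0,0,75,-0.247,0.435,0,0,0,0,75,-0.247,0.435,0,0,0,0,75,-0.247,0.435,0,0,0,0,75,-0.247,0.435,0,0,0,0,75,-0.247,0.435,0,0,0,0]}}

```text
time: 29.48
position: [0.4449, -0.1391, 0.2709]
tool_rot: [-3.106, -0.465, 0.003]
ft_force: [1.7, -0.4, -0.1]
grip_width: 0.751
```

Call:
{"op": "play_rows", "data": {"series": [75,0,0,0,0,0,0,75,0,0,0,0,0,0,75,0,0,0,0,0,0]}}

```text
time: 29.73
position: [0.4462, -0.1366, 0.271]
tool_rot: [-3.105, -0.466, 0.002]
ft_force: [0.4, 0.8, 0.3]
grip_width: 0.752
```

```bash
python3 d.py .4298 -.2184 .11
```

```text
pos [ 0.4462 -0.1366  0.271 ] yaw [  17.0637    0.0684 -179.8972] F [0.3821 0.8476 0.2611] w 65.39433462726183 t 29.7333
shift mm [-39.5113  73.7131 160.9518]
```

Call:
{"op": "play_rows", "data": {"series": [75,-0.04,0.074,0,0,0,0,75,-0.04,0.074,0,0,0,0,75,-0.04,0.074,0.02,0,0,0,75,-0.04,0.074,0.06,0,0,0,75,-0.04,0.074,0.09,0,0,0,75,-0.04,0.074,0.12,0,0,0,75,-0.04,0.074,0.14,0,0,0,75,-0.04,0.074,0.155,0,0,0,75,-0.04,0.074,0.155,0,0,0,75,-0.04,0.074,0.155,0,0,0]}}

```text
time: 30.57
position: [0.4302, -0.2179, 0.1165]
tool_rot: [-3.104, -0.47, 0.002]
ft_force: [0.4, -1.0, 1.0]
grip_width: 0.748
```

Call:
{"op": "play_rows", "data": {"series": [75,0,0,0,0,0,0,75,0,0,0,0,0,0,75,0,0,0,0,0,0]}}

```text
time: 30.82
position: [0.4311, -0.2199, 0.1185]
tool_rot: [3.105, 0.467, 0.003]
ft_force: [0.2, 0.3, 0.3]
grip_width: 0.75
```

```bash
python3 d.py .4298 -.2184 .043
```

```text
pos [ 0.4311 -0.2199  0.1185] yaw [ 17.0922  -0.0933 179.8957] F [0.2195 0.3157 0.2792] w 65.2218597317337 t 30.8167
shift mm [-0.9235 -1.9914 75.4708]
```

Call:
{"op": "play_rows", "data": {"series": [75,-0.001,-0.001,0.03,0,0,0,75,-0.001,-0.001,0.05,0,0,0,75,-0.001,-0.001,0.063,0,0,0,75,-0.001,-0.001,0.072,0,0,0,75,-0.001,-0.001,0.075,0,0,0,75,-0.001,-0.001,0.075,0,0,0,40,-0.001,-0.001,0.075,0,0,0,40,-0.001,-0.001,0.075,0,0,0,40,-0.001,-0.001,0.075,0,0,0,40,-0.001,-0.001,0.075,0,0,0]}}

```text
time: 31.65
position: [0.4296, -0.2195, 0.0431]
tool_rot: [3.106, 0.466, 0.002]
ft_force: [-0.5, 0.1, 2.5]
grip_width: 0.611
```

Call:
{"op": "play_rows", "data": {"series": [40,0,0,-0.04,0,0,0,40,0,0,-0.08,0,0,0,40,0,0,-0.12,0,0,0,40,0,0,-0.16,0,0,0,40,0,0,-0.2,0,0,0,40,0,0,-0.225,0,0,0,40,0,0,-0.225,0,0,0,40,0,0,-0.225,0,0,0]}}

```text
time: 32.32
position: [0.4297, -0.2196, 0.269]
tool_rot: [3.104, 0.465, 0.005]
ft_force: [0.3, -0.1, -0.6]
grip_width: 0.618
```

```bash
python3 - <<'E'
from h import *
s=get_image('side');cv2.imwrite('pics/s12.png',s['frame'][:,:,::-1])
E
python3 d.py .463 .2775 .27
```

```text
pos [ 0.4287 -0.2191  0.2671] yaw [ 17.0628  -0.0009 179.972 ] F [ 0.0209  0.0214 -1.4056] w 53.42800865296689 t 32.3667
shift mm [ 178.4993 -464.676    -3.152 ]
```

View pics/s12.png

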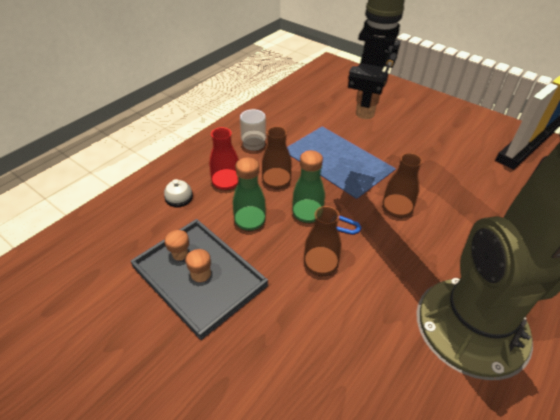

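Call:
{"op": "play_rows", "data": {"series": [40,0.152,-0.287,0,0,0,0,40,0.152,-0.287,0,0,0,0,40,0.152,-0.287,0,0,0,0,40,0.152,-0.287,0,0,0,0,40,0.152,-0.287,0,0,0,0,40,0.152,-0.287,0,0,0,0,40,0.152,-0.287,0,0,0,0,40,0.152,-0.287,0,0,0,0,40,0.178,-0.465,0,0,0,0,40,0.178,-0.465,0,0,0,0]}}

```text
time: 33.2
position: [0.4762, 0.1831, 0.2649]
tool_rot: [-3.107, -0.464, 0.006]
ft_force: [0.8, 1.2, -0.7]
grip_width: 0.61
```

Call:
{"op": "play_rows", "data": {"series": [40,0,0,0,0,0,0,40,0,0,0,0,0,0,40,0,0,0,0,0,0]}}

```text
time: 33.45
position: [0.4765, 0.1815, 0.2654]
tool_rot: [3.106, 0.467, -0.005]
ft_force: [0.3, -0.9, -0.5]
grip_width: 0.615
```

```bash
python3 d.py .465 .2775 .075
```

```text
pos [0.4765 0.1815 0.2654] yaw [ 17.0908   0.1803 179.9772] F [ 0.2509 -0.9331 -0.5491] w 53.53937913442364 t 33.45
shift mm [ 17.801  -95.2736 190.3253]
```

Call:
{"op": "play_rows", "data": {"series": [40,0.017,-0.095,0,0,0,0,40,0.017,-0.095,0,0,0,0,40,0.017,-0.095,0.03,0,0,0,40,0.017,-0.095,0.07,0,0,0,40,0.017,-0.095,0.11,0,0,0,40,0.017,-0.095,0.14,0,0,0,40,0.017,-0.095,0.165,0,0,0,40,0.017,-0.095,0.18,0,0,0,40,0.017,-0.095,0.19,0,0,0,40,0.017,-0.095,0.19,0,0,0]}}

```text
time: 34.28
position: [0.4646, 0.2752, 0.0742]
tool_rot: [3.105, 0.462, -0.008]
ft_force: [-0.6, 0.3, -0.5]
grip_width: 0.611
```

```bash
python3 d.py .465 .2775 .051
```

```text
pos [0.4646 0.2752 0.0742] yaw [ 16.9204   0.3034 179.9311] F [-0.6397  0.2589 -0.4593] w 53.170009421919545 t 34.2833
shift mm [ 1.155  -2.1175 23.2355]
```

Call:
{"op": "play_rows", "data": {"series": [40,0,0,0.012,0,0,0,40,0,0,0.022,0,0,0,40,0,0,0.025,0,0,0,40,0,0,0.025,0,0,0,40,0,0,0.025,0,0,0,75,0,0,0.025,0,0,0,75,0,0,0.025,0,0,0,75,0,0,0.025,0,0,0]}}

```text
time: 34.95
position: [0.466, 0.2783, 0.0527]
tool_rot: [-3.107, -0.466, -0.002]
ft_force: [0.6, 0.6, 0.2]
grip_width: 0.719
```

Call:
{"op": "play_rows", "data": {"series": [75,0,0,-0.03,0,0,0,75,0,0,-0.07,0,0,0,75,0,0,-0.11,0,0,0,75,0,0,-0.15,0,0,0,75,0,0,-0.19,0,0,0,75,0,0,-0.22,0,0,0,75,0,0,-0.22,0,0,0,75,0.05,-0.12,-0.22,0,0,0,75,0.05,-0.12,-0.22,0,0,0,75,0.05,-0.12,-0.22,0,0,0]}}

```text
time: 35.78
position: [0.4789, 0.4027, 0.2723]
tool_rot: [3.107, 0.46, 0.003]
ft_force: [0.4, 0.1, 0.6]
grip_width: 0.75
```

Run:
```python
from h import *
s=get_image('side');cv2.imwrite('pics/s13.png',s['frame'][:,:,::-1])
s=get_image('top');cv2.imwrite('pics/t13.png',s['frame'][:,:,::-1])
```

```text
(no output)
```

View pics/s13.png

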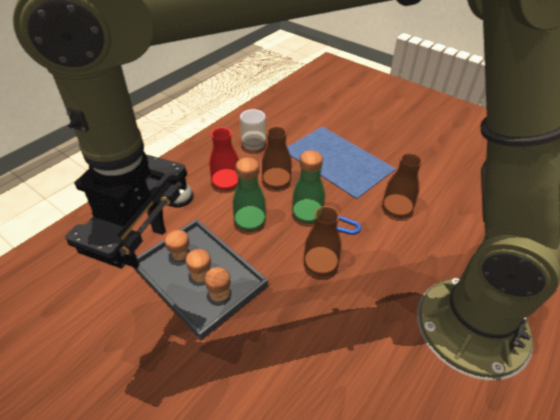

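View pics/t13.png

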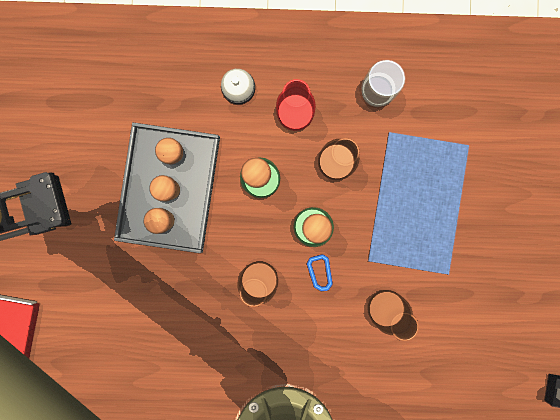

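Run:
```python
from h import *
t=get_image('top');s=get_image('side')
for n,p,box,box2 in(('A',(256,172),(240,155,275,190),(230,155,265,190)),('B',(317,228),(300,210,335,245),(293,148,328,185))):
    r=[]
    for im,b in((t,box),(s,box2)):
        H=hsv(im).astype(int)[b[1]:b[3],b[0]:b[2]]
        g=(H[...,0]<22)&(H[...,2]>(170 if im is t else 95))&(H[...,1]>80)
        bl=max(blobs(g,50),key=lambda q:q[0][4]);e=ell(bl[2]);r.append((e[0][0]+b[0],e[0][1]+b[1]));print(n,bl[0],e)
    print(n,'head xyz',tri(t,r[0],s,r[1]),'top ray z.179',ray(t,*r[0],.179))
zoom(s,225,140,335,235,6.5,'pics/f.png')
print(get_state()['time'])
```

```text
A [  0   0  35  31 794] ((16.67099380493164, 5.519135475158691), (34.76321029663086, 50.5908317565918), 6.689375400543213)
A [  0   0  35  35 857] ((16.413541793823242, 16.290651321411133), (36.04705810546875, 80.42053985595703), 179.98196411132812)
A head xyz [0.5809 0.0629 0.154 ] top ray z.179 [0.5846 0.0659 0.179 ]
B [  3   4  28  29 611] ((17.037487030029297, 17.93309783935547), (27.751279830932617, 27.96653175354004), 150.64697265625)
B [  0   3  30  34 508] ((9.178655624389648, 19.2724666595459), (25.911144256591797, 44.56098175048828), 53.926692962646484)
B head xyz [ 0.4724 -0.0431  0.1535] top ray z.179 [ 0.4654 -0.0474  0.179 ]
35.9833
```

View pics/f.png

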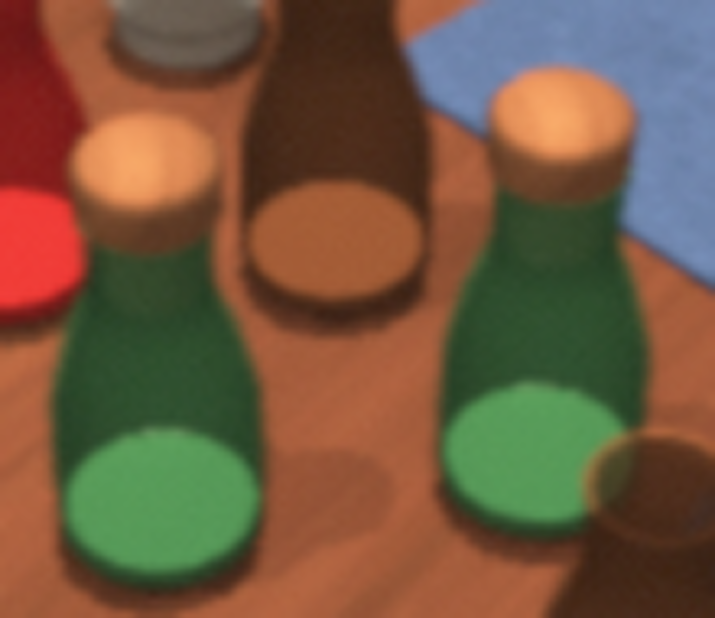

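```bash
python3 -c "
from bench import *
print(close_job())"
```

```text
the job is handed in; nothing more can be done
None
```

I put a slim stopper fully home in each of the two green carafes, and the other three stoppers stand in the slate-grey tray. I handed the job in at about 36 s of robot time, and no verdict came back.

- **Fit:** I tried only the two stoppers that went into the carafes. Both slid down with no more than about 1–2 N at the wrist. I judged the other three from the pictures by shank width compared with head width: one looked slim (a spare) and two looked fat. Both carafes were already stoppered by then, so I put those three straight in the tray without trying them.
- **Last checks:** In the final close-up from the side camera both heads sit on the rims with no cork showing, and both carafes stand upright. In the side and top views just before it, the mat is empty and the bell, jar and carabiner are where they were. The gripper is open and clear of everything.
- **A check that failed:** I tried to measure the seated heads' height and centring from both cameras, but the colour mask picked up the table, so most of those numbers are unusable. Only carafe_b's head in the top view came out clean, about 2 mm from its neck centre. Otherwise I relied on the pictures and on the gripper height at release, about 1–2 mm above the home position.

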